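# Level the organiser unit on its foot screws and shut its tray

## Robot

A 6-joint arm with a two-finger parallel gripper is mounted at the origin on the work surface. World frame = base frame: x ahead of the robot, y to its left, z up, the work surface at z = 0. Lengths are in m, angles in rad, forces in N, time in s.
With the tool pointing down it reaches from about 0.35 to 0.775 m from the base axis. Payload 5.5 kg.
Tool frame: the origin (TCP) lies on the centre line of the jaws, within the pads' length; the fingertips stand 11 mm ahead of it and the grasp point (between the pads) lies 8 mm behind it (env.tip_reach is the distance from the TCP to the fingertips, in m); z points along the fingers, x is the direction in which the jaws open and shut, and the axes are right-handed (so a half turn about z gives the same grasp; the last joint's range is limited). The gripper opens to 85 mm and grips with 20 to 120 N. Pads are 22 mm wide; open, the fingers measure 114 mm over their backs; the gripper's body (76 mm by 85 mm) begins 54 mm behind the grasp point. The pads swing forward as they close: fully open they stand 13 mm farther back than shut.
Start: joints at [1.062, 0.313, 0.046, 1.304, 0, 1.431], TCP at [0.207, 0.536, 0.242] pointing down, gripper open.
Joint ranges: [-2.76, 2.76], [-0.86, 1.69], [-1.03, 1.26], [-2.2, 2.34], [-1.47, 1.5], [-3.14, 3.14]. Speed limits (rad/s): [2.57, 2.57, 3.14, 3.14, 3.14, 3.14].

## Interface

Orientations are given as a unit quaternion [w, x, y, z].
In Python, from workcell import env gives the robot as it stands.
- The arm moves only by the tool carry_out, never from a script. Its argument "moves" is one flat list of numbers, 7 for each row, row after row: the gripper command: -1 is shut, 1 is fully open, values between are in proportion, then the shift along the tool's x, y, z in m, then the turn, a rotation vector about the tool's x, y, z in degrees. A call has exactly 5 rows; each row shifts and turns the pose as measured when the row begins, along the tool's axes as they then stand; what a row does not reach is not made up. A row lasts 1/8 s, in which the tool goes at most 62.5 mm and 10.7 degrees, less where a joint would pass 70% of its speed; a pose out of reach is approached as far as the arm can. A call is refused whole if a number of a shift passes 0.0625 or a number of a turn 10.7, either way. A call with a gripper value outside its range is refused whole. The fingers move at their own pace and stop on an object; "squeeze" is the grip in N (left out, the last holds). Time passes only in rows, so rows that do not move let the fingers close, or fill a call up. It gives the time, the measured TCP pose, the force and the opening at its end, in the units of the state.
- env.get_state(): the state, without advancing time (a new reading comes with each control period).
- env.read_camera(name): name is "side" or "top" or "wrist"; returns the picture (420x560x3 uint8, red, green, blue); there is no depth.
- env.calibration(name): a dict with "camera_matrix" (3x3 intrinsics, pixels), "rvec" (rotation vector, rad) and "tvec" (3), from world to camera coordinates, as OpenCV has them; the wrist camera has in their place "hand_eye" (4x4, takes a point from camera to tool coordinates, whose origin is the TCP and whose axes are the tool frame's). Camera axes: x right, y down, z forward; pixel columns grow to the right and rows downward; lengths in m; the calibration is good to about 2 mm. A picture is of the moment at which its call begins: read the wrist's pose just before it. calibration takes no time and is no camera call.
- env.hand_in(): hands the job in, once; it reports no verdict.
The state is a dict: "clock": time; "joint_pos": joint angles; "qvel": joint speeds; "tau": joint torques, N m; "tcp_pos": TCP position; "orientation": TCP orientation; "wrist_force": force on the tool from outside, world axes, zero at the start; "ft_torque": the same for the moment, N m; "finger_gap": finger opening in m.
Only numpy, scipy, OpenCV 4.12 (cv2) and the standard library are available. Lean on these libraries where they do the work, as an engineer would, in place of code of your own. Each camera call takes 0.05 s, during which the arm holds its last target. There are 200 camera calls.

## Task

The small organiser unit on the wardrobe shelf leans forward and its tray has run out. Turn its foot screws by their grips until the bubble lies centred, wholly inside the ring of the round vial on its top, and push the tray fully home. Leave the mug, tape dispenser, paperweight and shoe horn around it standing where they are.

Things in the scene. Friction and masses are not known exactly. Their poses are not given: they have to be found in the camera images.
- base: The three feet of the unit; origin on the shelf under the unit's middle, x axis from its front to its back, y to its left. Foot screw axes at (-45, 125) front left, (-45, -125) front right, (100, 0) back, mm in this frame. Ivory plastic carcass from x -75 to 45, y -70 to 70 mm, top 96 mm above the shelf, on an aluminium plate 36 mm high that reaches out to the screws.
- foot_bk (a point): Middle of the grip of the back foot screw, on its upright axis, 88 mm above the shelf. Black ribbed round grip, 40 mm diameter, 24 mm high (top 100 mm, 107 mm with the spindle's end), on a 12 mm steel spindle; below it only plate and boss up to 46 mm. It turns but does not rise. Clockwise seen from above raises that corner of the unit, anticlockwise lowers it, 6 mm a turn, with 0.05 N m.
- foot_fl (a point): Middle of the front left grip (+y side), made and working like the back one, 88 mm above the shelf. All three grips fit loosely on their spindles: after a change of direction up to 0.5 rad of turning is lost before the spindle follows; how much is lost at the start is not known. A screw stays where it is left and has more thread than levelling needs.
- foot_fr (a point): Middle of the front right grip (-y side), made and working like the other two, 88 mm above the shelf.
- vial_centre (a point): Centre of the round bull's-eye vial on the unit's top, at its liquid's surface, about 107 mm above the shelf; 10 mm in front of the base's origin. Flange 66 mm across, liquid window 53 mm, a black ring mark of 19 mm inner diameter round the centre. x axis to the unit's back, y to its left.
- bubble_centre (a point): Centre of the pale round bubble (14 mm diameter) in the vial. It drifts to the unit's high side by 0.75 m times the lean in rad (13 mm a degree): a rad of spindle turn on the back screw moves it 4.9 mm, on a front screw 3.8 mm. It takes about 0.6 s to settle. It is wholly inside the ring when its centre is within 2.5 mm of the vial's.
- tray (a joint): How far the pull-out tray stands out of the unit's front, in m: 0 fully home, up to 0.08. It runs lightly (about 0.5 N) in the unit's fore-and-aft direction and stays where it is left.
- tray_front (a point): Centre of the outer face of the tray's upright front panel (138 mm wide, 54 mm high, 4 mm thick; its middle is about 66 mm above the shelf). x axis points the way the tray is pushed home. A 60 mm wide, 4 mm thick finger lip at the panel's upper edge stands 11 mm out in front of this face, 22 to 26 mm above this point.
- mug: Blue ceramic mug, 80 mm diameter, 95 mm high, handle reaching 77 mm from its axis along its own +y. Origin at the middle of its underside. Keep clear of it and leave it where it stands.
- dispenser: Stainless steel tape dispenser, 96 mm long (its x axis), 36 mm wide, 67 mm high. Origin at the middle of its underside. Keep clear of it and leave it where it stands.
- paperweight: Clear glass dome paperweight, 70 mm diameter, 46 mm high. Origin at the middle of its underside. Keep clear of it and leave it where it stands.
- shoehorn: White plastic shoe horn standing upright in a black round foot of 72 mm diameter; 192 mm high, blade up to 42 mm wide (along its y axis). Origin at the middle of its underside. Keep clear of it and leave it where it stands.

How it is judged:
At the end, for the whole second after the job is handed in: The bubble's centre rests within 2.5 mm of the vial's centre (bubble wholly inside the ring), the tray is home to within 4 mm, and the mug, dispenser, paperweight and shoe horn stand upright within 20 mm of where they were (horizontal distance between bubble_centre and vial_centre below 0.0025 m and value of joint tray below 0.004 m and distance of each of mug, dispenser, paperweight, shoehorn from where it was at the start of the episode below 0.02 m and angle between each of mug, dispenser, paperweight, shoehorn's own z axis and vertical below 0.2 rad); the robot touches nothing.
It fails at once if the mug is pushed more than 20 mm or tipped (distance of mug from where it was at the start of the episode above 0.02 m or angle between mug's own z axis and vertical above 0.35 rad).
It fails at once if the tape dispenser is pushed more than 20 mm or tipped (distance of dispenser from where it was at the start of the episode above 0.02 m or angle between dispenser's own z axis and vertical above 0.35 rad).
It fails at once if the paperweight is pushed more than 20 mm or tipped (distance of paperweight from where it was at the start of the episode above 0.02 m or angle between paperweight's own z axis and vertical above 0.35 rad).
It fails at once if the shoe horn is pushed more than 20 mm or tipped (distance of shoehorn from where it was at the start of the episode above 0.02 m or angle between shoehorn's own z axis and vertical above 0.35 rad).
It also fails if it takes over 61 s, if anything falls off the work surface, if the arm or the gripper's body presses on something with over 40 N, if the wrist force passes 120 N, or if a joint passes its speed limit or range.

## Working session

There is one attempt and no reset: what is moved stays moved. The work goes in short steps, Python scripts to look and compute and a tool call to move; the robot and the scene stay as the last step left them, time stands still between calls to the robot, and variables do not carry over. Pictures are saved under pics/ and viewed, about 8 in all and at most 12, crops included, and the job is handed in when it is done.

Besides the shell and the picture viewer there is one more tool, called after "Request:" as name(argument=value, ...), one argument or row to a line, values as JSON. carry_out: Moves the arm, as the interface text tells. Its arguments: {"type":"object","properties":{"moves":{"type":"array"},"squeeze":{"type":"number"}},"required":["moves"]}

```bash
mkdir -p pics; ls; cat > h.py <<'E'
import numpy as np, cv2
from scipy.spatial.transform import Rotation as R
from workcell import env
def shot(n,f):
    s=env.get_state(); im=env.read_camera(n); cv2.imwrite('pics/'+f,im[...,::-1]); return s,im
def cam(n,s=None):
    c=env.calibration(n); K=np.array(c['camera_matrix'])
    if 'hand_eye' in c:
        q=s['orientation']; T=np.eye(4); T[:3,:3]=R.from_quat([q[1],q[2],q[3],q[0]]).as_matrix(); T[:3,3]=s['tcp_pos']
        T=T@np.array(c['hand_eye']); return K,T[:3,:3],T[:3,3]
    Rm=R.from_rotvec(np.ravel(c['rvec'])).as_matrix(); return K,Rm.T,-Rm.T@np.ravel(c['tvec'])
def ray(n,uv,z,s=None):
    K,Rm,o=cam(n,s); d=Rm@np.linalg.solve(K,[uv[0],uv[1],1]); return o+d*(z-o[2])/d[2]
def proj(n,p,s=None):
    K,Rm,o=cam(n,s); c=K@(Rm.T@(np.array(p)-o)); return c[:2]/c[2]
E
python3 - <<'E'
from h import *
for n in('top','side'):
    s,im=shot(n,n+'1.png'); K,Rm,o=cam(n); print(n,o.round(3),Rm[:,2].round(2))
print(s,env.tip_reach)
E
```

```text
pics
top [0.503 0.021 0.967] [ 0.13 -0.01 -0.99]
side [0.393 0.697 0.511] [ 0.31 -0.81 -0.5 ]
{'clock': 0.05, 'joint_pos': array([ 1.06240345e+00,  3.13997007e-01,  4.50008849e-02,  1.30359693e+00,
       -9.83022984e-06,  1.43120354e+00]), 'qvel': array([ 1.34499817e-03, -1.54874463e-04,  2.30994276e-03,  1.24943633e-03,
        9.11575334e-04, -6.45553318e-05]), 'tau': array([ 3.65152329e-03, -4.82152176e+01,  2.99550462e+01,  1.31916304e-02,
       -1.96963974e-04,  9.58165515e-06]), 'tcp_pos': array([0.20705743, 0.53591113, 0.24141974]), 'orientation': array([ 4.04358386e-04,  8.24771289e-01,  5.65465750e-01, -8.02230563e-04]), 'wrist_force': array([0.26520868, 0.27171426, 0.38467975]), 'ft_torque': array([0.02312263, 0.04043793, 0.03362819]), 'finger_gap': 0.08538086167053746} 0.011
```

View pics/top1.png

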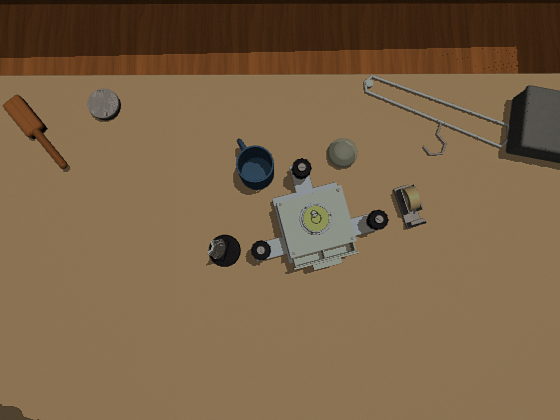

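View pics/side1.png

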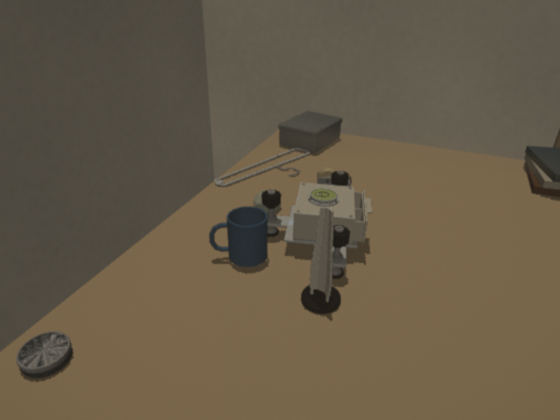

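The top view shows the unit near the middle. Grips are at about (261,250) for FL, (377,219) for FR and (302,168) for the back, the vial is at (315,219), and the tray sticks out at the bottom. The mug is close to the back grip and the shoe horn is close to FL. The side view agrees.

```bash
python3 - <<'E'
from h import *
im=cv2.imread('pics/top1.png')
for n,uv,z in [('fl',(261,250),.1),('fr',(377,219),.1),('bk',(302,168),.1)]:
    g=im.max(2)[uv[1]-16:uv[1]+16,uv[0]-16:uv[0]+16]; m=(g<45).astype(np.uint8)
    k,l,st,c=cv2.connectedComponentsWithStats(m); i=1+np.argmax(st[1:,4])
    cs,_=cv2.findContours((l==i).astype(np.uint8),0,2); (x,y),r=cv2.minEnclosingCircle(max(cs,key=cv2.contourArea)); p=(x+uv[0]-16,y+uv[1]-16)
    print(n,np.round(p,1),round(r,1),ray('top',p,z).round(4), ray('top',uv,z).round(4))
for n,uv,z in [('vial',(315.5,219),.107),('mugtop',(256,168),.095),('mugh',(240,143),.05),('pw',(343,152),.03),('disp',(410,205),.06),('sh',(225,251),.01),('shtop',(216,248),.19),('trayfront',(327,265),.09)]:
    print(n,ray('top',uv,z).round(3))
c=im[130:280,200:440]; cv2.imwrite('pics/c1.png',cv2.convertScaleAbs(cv2.resize(c,(800,500),interpolation=2),alpha=1.6))
E
```

```text
fl [260.3 250. ] 9.8 [0.5258 0.0522 0.1   ] [0.5257 0.0508 0.1   ]
fr [376.6 219.2] 10.7 [ 0.5869 -0.187   0.1   ] [ 0.5874 -0.1878  0.1   ]
bk [301.5 168.5] 10.5 [ 0.6942 -0.0339  0.1   ] [ 0.6952 -0.035   0.1   ]
vial [ 0.588 -0.061  0.107]
mugtop [0.697 0.061 0.095]
mugh [0.764 0.099 0.05 ]
pw [ 0.747 -0.133  0.03 ]
disp [ 0.621 -0.27   0.06 ]
sh [0.526 0.135 0.01 ]
shtop [0.528 0.13  0.19 ]
trayfront [ 0.494 -0.084  0.09 ]
```

View pics/c1.png

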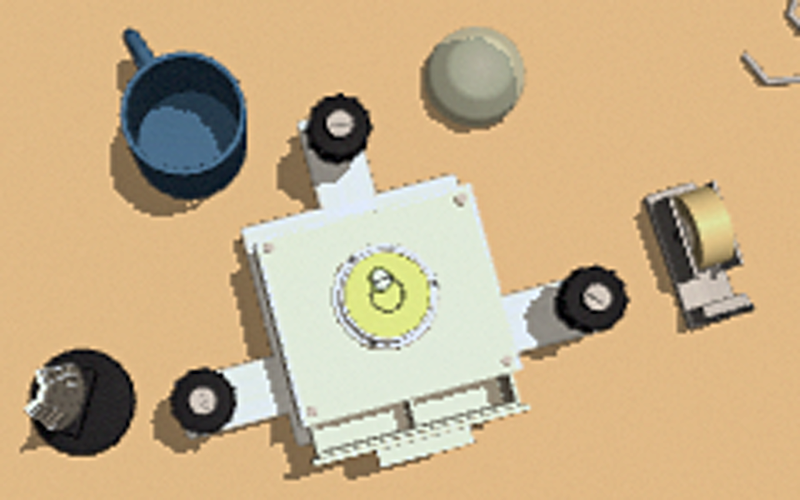

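The vial shows the bubble about 11 mm to the back and about 0 sideways, so turning only the back screw anticlockwise should do. I'll move over the unit first.

Request:
carry_out(
  moves=[0,-0.0296,0.055,0,0,0,0,0,-0.0296,0.055,0,0,0,0,0,-0.0296,0.055,0,0,0,0,0,-0.0296,0.055,0,0,0,0,0,-0.0296,0.055,0,0,0,0],
)

```text
clock: 0.72
tcp_pos: [0.4103, 0.2991, 0.239]
orientation: [0.0, 0.822, 0.57, -0.002]
wrist_force: [0.5, 0.5, -0.4]
finger_gap: 0.0425
```

Request:
carry_out(
  moves=[0,-0.0296,0.055,0,0,0,0,0,-0.0296,0.055,0,0,0,0,0,-0.0296,0.055,0,0,0,0,0,-0.0296,0.055,0,0,0,0,0,0,0,0,0,0,0],
)

```text
clock: 1.35
tcp_pos: [0.5758, 0.106, 0.2365]
orientation: [-0.0, 0.823, 0.567, -0.003]
wrist_force: [-1.3, -0.1, 0.0]
finger_gap: 0.0427
```

```bash
python3 - <<'E'
from h import *
s,im=shot('wrist','w1.png'); K,Rm,o=cam('wrist',s)
print(env.calibration('wrist')['hand_eye'],K,o,Rm[:,2])
print(s['clock'],s['tcp_pos'],s['orientation'],s['joint_pos'].round(2),s['finger_gap'])
for n,p in dict(vial=(.588,-.061,.107),bk=(.694,-.034,.1),fl=(.526,.052,.1),fr=(.587,-.187,.1)).items(): print(n,proj('wrist',p,s))
E
```

```text
[[ 9.99999568e-01  5.87234982e-06  9.29907533e-04  2.61730515e-04]
 [-2.84649073e-04  9.53913800e-01  3.00080626e-01 -7.66381815e-02]
 [-8.85289450e-04 -3.00080761e-01  9.53913389e-01 -1.32071706e-01]
 [ 0.00000000e+00  0.00000000e+00  0.00000000e+00  1.00000000e+00]] [[358.15330103   0.         281.19565623]
 [  0.         358.15330103 204.27147897]
 [  0.           0.           1.        ]] [0.50495012 0.13388124 0.36887184] [ 0.2761087  -0.10879698 -0.9549488 ]
1.35 [0.57582961 0.10595679 0.23653614] [-1.66413059e-04  8.23436161e-01  5.67401834e-01 -2.83191353e-03] [ 0.05  0.34  0.07  1.31 -0.    0.41] 0.04265824142937811
vial [ 96.60499363 280.31589818]
bk [184.15794574 363.94337635]
fl [191.39799311 160.40433578]
fr [-26.12951712 320.70761107]
```

View pics/w1.png

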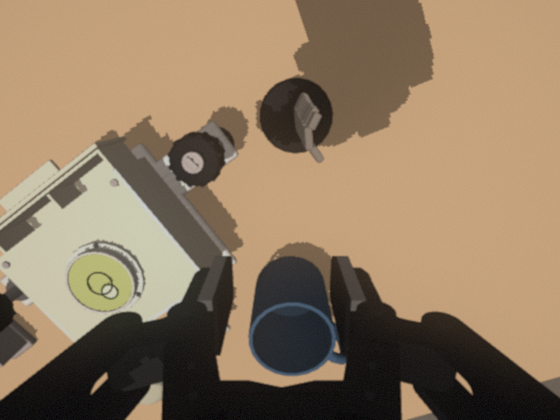

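FL is seen at (193,161) against a predicted (191,160), so the measurements agree. The bubble (109,291) lies to the back of the ring centre at about (99,283). Next I go over the back grip and wind the wrist clockwise, so there is room for the anticlockwise stroke.

Request:
carry_out(
  moves=[0.45,-0.0222,0.04,0,0,0,0,0.45,-0.0222,0.04,0,0,0,0,0.45,-0.0222,0.04,0,0,0,0,0.45,-0.0222,0.04,0,0,0,0,0.45,0,0,0,0,0,10.7],
)

```text
clock: 2.02
tcp_pos: [0.6916, -0.0277, 0.2345]
orientation: [-0.003, 0.871, 0.491, -0.005]
wrist_force: [-0.6, 0.2, -0.1]
finger_gap: 0.0621
```

Request:
carry_out(
  moves=[0.45,0,0,0,0,0,10.7,0.45,0,0,0,0,0,10.7,0.45,0,0,0,0,0,10.7,0.45,0,0,0,0,0,10.7,0.45,0,0,0,0,0,10.7],
)

```text
clock: 2.65
tcp_pos: [0.6877, -0.0186, 0.2329]
orientation: [-0.002, 0.999, 0.046, -0.01]
wrist_force: [-0.8, 0.4, -0.1]
finger_gap: 0.0621
```

Request:
carry_out(
  moves=[0.45,0,0,0,0,0,10.7,0.45,0,0,0,0,0,10.7,0.45,0,0,0,0,0,10.7,0.45,0,0,0,0,0,10.7,0.45,0,0,0,0,0,10.7],
)

```text
clock: 3.28
tcp_pos: [0.683, -0.0079, 0.2324]
orientation: [0.003, 0.912, -0.41, -0.013]
wrist_force: [0.1, 0.2, 0.6]
finger_gap: 0.062
```

```bash
python3 - <<'E'
from h import *
s,im=shot('wrist','w2.png')
print(s['clock'],s['tcp_pos'],s['orientation'],s['joint_pos'].round(2),s['finger_gap'])
for n,p in dict(vial=(.588,-.061,.107),bk=(.694,-.034,.1),fl=(.526,.052,.1),fr=(.587,-.187,.1)).items(): print(n,proj('wrist',p,s))
E
```

```text
3.275 [ 0.68303905 -0.00791887  0.23235976] [ 0.00287326  0.91180373 -0.4104234  -0.01258285] [-0.13  0.56  0.4   1.44  0.    2.29] 0.06199354586921749
vial [256.78005773 317.57556225]
bk [319.54819346 205.80885136]
fl [107.80981991 281.82718518]
fr [359.95930844 391.38502307]
```

View pics/w2.png

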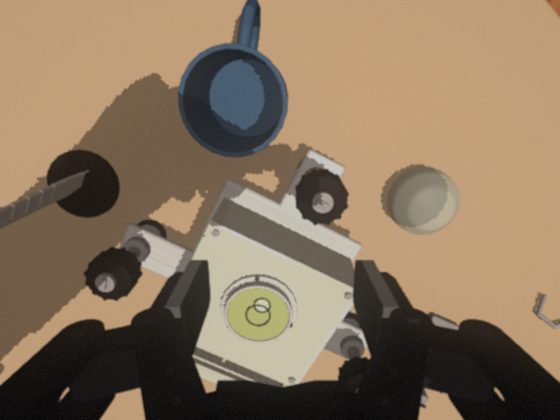

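The back grip's spindle end is at (322,202), the ring at about (258,315) and the bubble at about (262,305). The TCP drifts a little while turning, so I'll work out a correction.

```bash
cat >> h.py <<'E'
yaw=np.radians(14)
def axes(s):
    q=s['orientation']; return R.from_quat([q[1],q[2],q[3],q[0]]).as_matrix()
def go(s,p,ty=None):
    "tool-frame shift to p, and rotation vector (deg) to be upright (tool y at world angle ty deg, or the current one)"
    M=axes(s); print('shift',(M.T@(np.array(p)-s['tcp_pos'])).round(4))
    a=np.arctan2(M[1,1],M[0,1]) if ty is None else np.radians(ty)
    y=np.array([np.cos(a),np.sin(a),0]); z=np.array([0,0,-1.]); T=np.c_[np.cross(y,z),y,z]
    print('turn',np.degrees(R.from_matrix(M.T@T).as_rotvec()).round(2),'tool y at',np.degrees(np.arctan2(M[1,1],M[0,1])).round(1))
def off(n,ring,bub,s=None):
    d=(ray(n,bub,.107,s)-ray(n,ring,.107,s))[:2]; c,sn=np.cos(yaw),np.sin(yaw); print('bubble off base mm',np.round(1000*np.array([c*d[0]+sn*d[1],-sn*d[0]+c*d[1]]),1))
E
python3 - <<'E'
from h import *
im=cv2.imread('pics/w2.png'); s=env.get_state()
print(ray('wrist',(322,202),.107,s).round(4)); print('vial',ray('wrist',(258,313),.107,s))
off('wrist',(258,315),(262,305),s)
go(s,(.694,-.034,.13))
cv2.imwrite('pics/c2.png',cv2.resize(im[265:350,210:310],(800,680),interpolation=2)[:600])
E
```

```text
[ 0.6985 -0.0311  0.107 ]
vial [ 0.5917606  -0.05810959  0.107     ]
bubble off base mm [10.3  1.3]
shift [0.0292 0.0075 0.1019]
turn [ 0.9   1.18 -0.01] tool y at -138.8
```

View pics/c2.png

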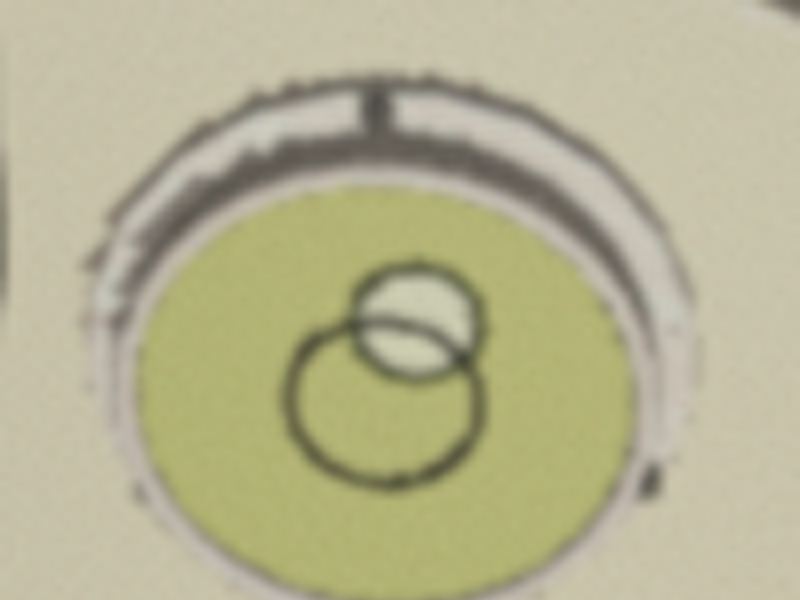

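```bash
python3 - <<'E'
from h import *
s=env.get_state(); go(s,(.697,-.032,.08))
E
```

```text
shift [0.0307 0.0031 0.1518]
turn [ 0.9   1.18 -0.01] tool y at -138.8
```

Request:
carry_out(
  moves=[0.45,0.015,0.0015,0,0.9,1.2,0,0.45,0.015,0.0015,0,0,0,0,0.45,0,0,0.05,0,0,0,0.45,0,0,0.05,0,0,0,0.45,0,0,0,0,0,0],
)

```text
clock: 3.95
tcp_pos: [0.7033, -0.034, 0.1313]
orientation: [-0.0, 0.913, -0.407, 0.003]
wrist_force: [-0.4, -0.4, -0.0]
finger_gap: 0.0619
```

```bash
python3 - <<'E'
from h import *
s,im=shot('wrist','w3.png'); go(s,(.697,-.032,.08)); print(s['tcp_pos'],proj('wrist',(.697,-.032,.107),s))
E
```

```text
shift [-0.006   0.0035  0.0512]
turn [-0.17 -0.27 -0.  ] tool y at -138.1
[ 0.70333023 -0.03401401  0.13126828] [269.47212359 266.03695317]
```

View pics/w3.png

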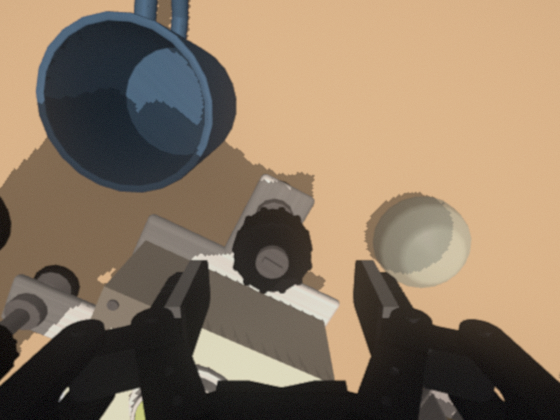

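The spindle end is at (272,264), within 1 mm of the estimate. The mug is clear of the fingers. I'll descend and grip.

Request:
carry_out(
  moves=[0.45,-0.005,0.0025,0,0,0,0,0.45,0,0,0.026,0,0,0,0.45,0,0,0.025,0,0,0,-1,0,0,0,0,0,0,-1,0,0,0,0,0,0],
  squeeze=25,
)

```text
clock: 4.62
tcp_pos: [0.7022, -0.0294, 0.094]
orientation: [-0.005, 0.914, -0.405, 0.008]
wrist_force: [-1.8, 4.3, -4.7]
finger_gap: 0.0387
```

Request:
carry_out(
  moves=[-1,0,0,0,0,0,-4,-1,0,0,0,0,0,-6,-1,0,0,0,0,0,-6,-1,0,0,0,0,0,-6,-1,0,0,0,0,0,0],
)

```text
clock: 5.25
tcp_pos: [0.7003, -0.0278, 0.0941]
orientation: [-0.003, 0.976, -0.216, 0.005]
wrist_force: [2.5, -0.7, -11.6]
finger_gap: 0.0388
```

```bash
python3 - <<'E'
from h import *
s,im=shot('wrist','w4.png'); go(s,(.698,-.032,.08)); print(s['clock'],s['tcp_pos'],s['wrist_force'],s['finger_gap'])
E
```

```text
shift [-0.0004  0.0049  0.0141]
turn [-0.5 -0.5 -0. ] tool y at -115.0
5.25 [ 0.7002872  -0.02784362  0.09413836] [  2.47930414  -0.68719623 -11.63665806] 0.03881426743793567
```

Request:
carry_out(
  moves=[0.2,0,0,0,-0.5,-0.5,0,0.2,0,0.005,0,0,0,0,0.2,0,0,0.007,0,0,0,0.2,0,0,0.007,0,0,0,0.2,0,0,0,0,0,0],
)

```text
clock: 5.92
tcp_pos: [0.7017, -0.0334, 0.0864]
orientation: [-0.0, 0.976, -0.218, 0.005]
wrist_force: [0.3, -0.0, 0.2]
finger_gap: 0.0512
```

```bash
python3 - <<'E'
from h import *
s=env.get_state(); go(s,(.698,-.032,.08)); print(s['clock'],s['tcp_pos'],s['wrist_force'],s['finger_gap'])
E
```

```text
shift [-0.004   0.0003  0.0063]
turn [-0.14 -0.56 -0.  ] tool y at -115.2
5.925 [ 0.70166409 -0.03344174  0.08636385] [ 0.32372668 -0.03218326  0.18087663] 0.05124372687876212
```

Request:
carry_out(
  moves=[0.2,-0.003,0,0.004,0,-0.5,0,-1,0,0,0,0,0,0,-1,0,0,0,0,0,0,-1,0,0,0,0,0,-6,-1,0,0,0,0,0,-8],
)

```text
clock: 6.55
tcp_pos: [0.6982, -0.0319, 0.0817]
orientation: [-0.001, 0.996, -0.094, -0.0]
wrist_force: [-0.6, -0.0, -0.7]
finger_gap: 0.039
```

Request:
carry_out(
  moves=[-1,0,0,0,0,0,-8,-1,0,0,0,0,0,-8,-1,0,0,0,0,0,-8,-1,0,0,0,0,0,-8,-1,0,0,0,0,0,-8],
)

```text
clock: 7.18
tcp_pos: [0.6977, -0.032, 0.0818]
orientation: [-0.001, 0.965, 0.263, -0.0]
wrist_force: [-0.6, -0.7, -0.6]
finger_gap: 0.0392
```

```bash
python3 - <<'E'
from h import *
s=env.get_state(); go(s,(.698,-.032,.084)); print(s['clock'],s['tcp_pos'],s['wrist_force'],s['finger_gap'])
E
```

```text
shift [ 0.0003  0.0002 -0.0022]
turn [-0.12  0.01  0.  ] tool y at -59.5
7.175 [ 0.69768478 -0.03196591  0.08175958] [-0.60980449 -0.67523666 -0.62463854] 0.03919394793389783
```

Request:
carry_out(
  moves=[-1,0,0,0,0,0,-8,-1,0,0,0,0,0,-8,-1,0,0,0,0,0,-8,-1,0,0,0,0,0,-6,-1,0,0,0,0,0,0],
)

```text
clock: 7.8
tcp_pos: [0.6974, -0.0323, 0.0818]
orientation: [-0.001, 0.86, 0.511, -0.0]
wrist_force: [-0.4, -0.1, -0.3]
finger_gap: 0.0392
```

Request:
carry_out(
  moves=[-1,0,0,0,0,0,0,-1,0,0,0,0,0,0,-1,0,0,0,0,0,0,-1,0,0,0,0,0,0,-1,0,0,0,0,0,0],
)

```text
clock: 8.43
tcp_pos: [0.6973, -0.0323, 0.0817]
orientation: [-0.001, 0.861, 0.509, -0.001]
wrist_force: [-0.7, -1.1, -0.9]
finger_gap: 0.0392
```

```bash
python3 - <<'E'
from h import *
s=env.get_state(); go(s,(.698,-.032,.084)); print(s['clock'],s['tcp_pos'],s['wrist_force'],s['finger_gap'])
print(proj('wrist',(.5918,-.0581,.107),s),proj('top',(.5918,-.0581,.107)))
s,a=shot('top','t2.png'); s2,w=shot('wrist','w5.png')
t=cv2.resize(a[199:239,295:335],(400,400),interpolation=2); w=cv2.resize(w,(400,300))
o=np.zeros((400,800,3),np.uint8); o[:,:400]=t; o[:300,400:]=w; cv2.imwrite('pics/c3.png',o[...,::-1])
E
```

```text
shift [ 0.0006  0.0004 -0.0023]
turn [-0.14 -0.01 -0.  ] tool y at -28.8
8.425 [ 0.69734119 -0.03231952  0.08174512] [-0.68199725 -1.08930109 -0.92014005] 0.03917316294738561
[19.45283515 78.74106127] [314.265187   216.91954025]
```

View pics/c3.png

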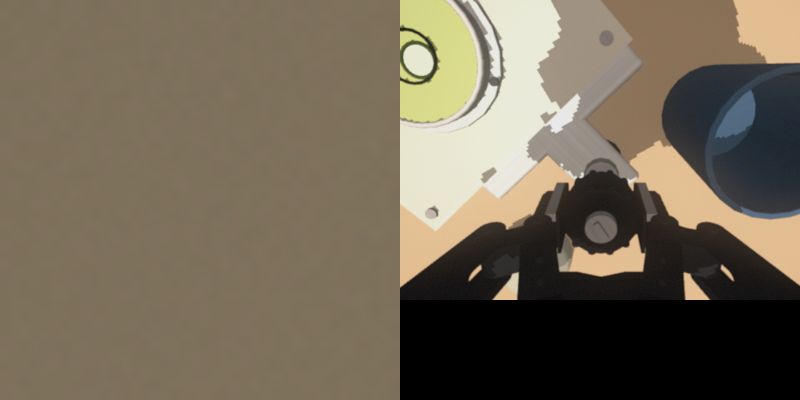

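The top view is blocked by the arm. The wrist view shows the bubble now inside the ring, at the upper left. I'll measure it.

```bash
cat > bub.py <<'E'
from h import *
def meas(f,s,c):
    im=cv2.imread('pics/'+f); x0,y0=max(int(c[0])-50,0),max(int(c[1])-50,0); r=cv2.resize(im[y0:y0+100,x0:x0+100],None,fx=4,fy=4,interpolation=2)
    hsv=cv2.cvtColor(r,cv2.COLOR_BGR2HSV); dark=(hsv[...,2]<110).astype(np.uint8); pale=((hsv[...,1]<70)&(hsv[...,2]>140)).astype(np.uint8)
    for n,m in (('dark',dark),('pale',pale)):
        cs,_=cv2.findContours(m,cv2.RETR_EXTERNAL,cv2.CHAIN_APPROX_NONE)
        for q in cs:
            if len(q)>60: (x,y),ax,a=cv2.fitEllipse(q); print(n,(round((x+.5)/4-.5+x0,1),round((y+.5)/4-.5+y0,1)),np.round(np.array(ax)/4,1),'bbox',np.array(cv2.boundingRect(q))//4+np.array([x0,y0,0,0]))
E
python3 - <<'E'
from bub import *
meas('w5.png',env.get_state(),(25,86))
E
```

```text
dark (22.1, 80.4) [54.8 77.6] bbox [ 0 37 53 80]
pale (25.2, 83.8) [38.8 47.7] bbox [ 4 62 43 44]
pale (96.7, 40.5) [ 6.5 18.3] bbox [92 36  8 16]
```

```bash
python3 - <<'E'
import cv2
im=cv2.imread('pics/w5.png'); cv2.imwrite('pics/c4.png',cv2.resize(im[50:125,0:80],(640,600),interpolation=2))
E
```

```text
(no output)
```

View pics/c4.png

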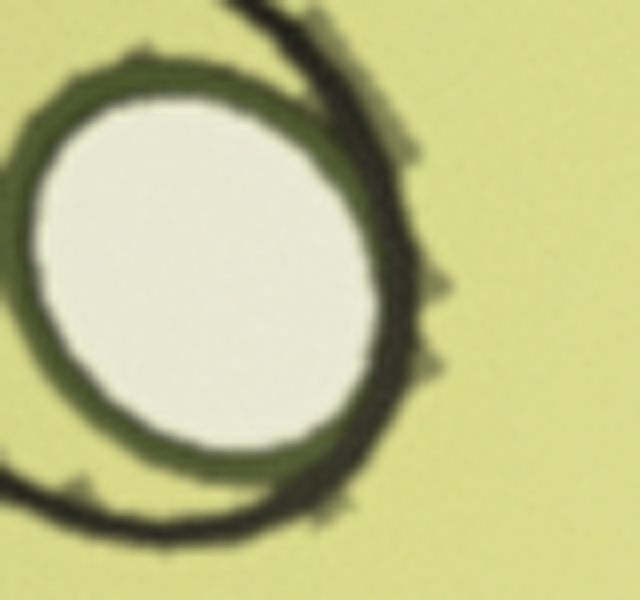

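The bubble's pale disc centre is at crop (207,272), touching the ring's right side. I'll fit the ring circle on the plane.

```bash
python3 - <<'E'
from h import *
s=env.get_state()
f=lambda p: ray('wrist',((p[0]+.5)/8-.5,(p[1]+.5)/8-.5+50),.107,s)[:2]*1000
P=np.array([f(p) for p in [(255,10),(330,90),(375,170),(400,260),(400,320),(370,420),(300,495),(170,532),(80,515),(10,478)]])
B=np.array([f(p) for p in [(35,240),(378,300),(175,95),(240,450),(70,140),(330,180),(85,375),(350,400)]])
def fit(P):
    a=np.linalg.lstsq(np.c_[2*P,np.ones(len(P))],(P**2).sum(1),rcond=None)[0]; return a[:2],np.sqrt(a[2]+a[:2]@a[:2])
(c,r),(b,rb)=fit(P),fit(B); print(c,r,b,rb)
d=b-c; C,S=np.cos(yaw),np.sin(yaw); print('off base',C*d[0]+S*d[1],-S*d[0]+C*d[1])
E
```

```text
[591.27183276 -59.5954316 ] 9.909134332085577 [593.75074689 -57.57127167] 5.9564167216767405
off base 2.894968391606844 1.3643301219885013
```

Request:
carry_out(
  moves=[-1,0,0,0,0,0,-8,-1,0,0,0,0,0,-8,-1,0,0,0,0,0,-8,-1,0,0,0,0,0,-8,-1,0,0,0,0,0,-2],
)

```text
clock: 9.15
tcp_pos: [0.6972, -0.0328, 0.0817]
orientation: [-0.001, 0.667, 0.745, -0.001]
wrist_force: [-1.0, -0.3, -0.5]
finger_gap: 0.0395
```

Request:
carry_out(
  moves=[0.45,0,0,0,0,0,0,0.45,0,0,0,0,0,0,0.45,0,0,-0.05,0,0,0,0.45,0,0,-0.05,0,0,0,0.45,0,0,-0.03,0,0,0],
)

```text
clock: 9.78
tcp_pos: [0.6958, -0.0324, 0.2114]
orientation: [-0.004, 0.668, 0.744, -0.002]
wrist_force: [0.1, 0.2, -0.8]
finger_gap: 0.0623
```

```bash
python3 - <<'E'
from h import *
s=env.get_state(); go(s,(.6,-.06,.25)); print(s['clock'],s['tcp_pos'],s['joint_pos'].round(2))
M=axes(s); print(proj('wrist',(.5913,-.0596,.107),s))
E
```

```text
shift [-0.0172 -0.0985 -0.0378]
turn [-0.49 -0.16 -0.  ] tool y at 6.1
9.775 [ 0.69580233 -0.03239437  0.21139944] [-0.16  0.58  0.38  1.38  0.   -0.27]
[253.81091864  40.71515854]
```

Request:
carry_out(
  moves=[-1,0,0,-0.01,0,0,-8,-1,0,-0.06,0,0,0,0,-1,0,-0.06,0,0,0,0,-1,0,-0.06,0,0,0,0,-1,0,-0.06,0,0,0,0],
)

```text
clock: 10.4
tcp_pos: [0.4647, -0.0932, 0.2236]
orientation: [0.001, 0.613, 0.79, 0.0]
wrist_force: [-0.4, -0.5, 1.5]
finger_gap: 0.0
```

Request:
carry_out(
  moves=[-1,0,-0.02,0,0,0,0,-1,0,0,0,0,0,0,-1,0,0,0,0,0,0,-1,0,0,0,0,0,0,-1,0,0,0,0,0,0],
)

```text
clock: 11.02
tcp_pos: [0.4438, -0.0984, 0.2249]
orientation: [0.002, 0.614, 0.789, 0.001]
wrist_force: [0.1, -0.0, -0.1]
finger_gap: -0.0001
```

```bash
python3 - <<'E'
from h import *
s,im=shot('wrist','w6.png'); go(s,(.4555,-.0935,.085),14); print(s['clock'],s['tcp_pos'],s['finger_gap'])
p=proj('wrist',(.5913,-.0596,.107),s); print(p)
x,y=np.clip(p.astype(int),[30,30],None); o=np.zeros((600,800,3),np.uint8)
o[:300,:400]=cv2.resize(im,(400,300)); print(x,y); o[:400,400:]=cv2.resize(im[y-30:y+30,x-30:x+30],(400,400),interpolation=2); cv2.imwrite('pics/c5.png',o[:400,:,::-1])
E
```

```text
shift [0.0023 0.012  0.1399]
turn [0.21 0.15 0.22] tool y at 14.2
11.025 [ 0.44383676 -0.09841255  0.22485911] -9.249688905693434e-05
[282.69375036 370.44393143]
282 370
```

View pics/c5.png

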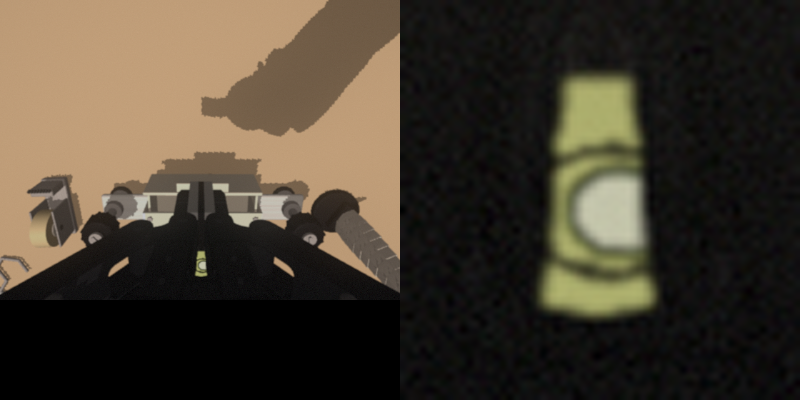

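The bubble is now centred fore and aft. I'll lower in front of the tray and push.

Request:
carry_out(
  moves=[-1,0,0,0.046,0,0,0,-1,0,0,0.046,0,0,0,-1,0,0,0.046,0,0,0,-1,0,0.012,0,0,0,0,-1,0,0.012,0,0,0,0],
)

```text
clock: 11.7
tcp_pos: [0.4728, -0.0929, 0.0855]
orientation: [0.004, 0.614, 0.79, 0.001]
wrist_force: [1.3, -0.7, 0.5]
finger_gap: 0.0002
```

Request:
carry_out(
  moves=[-1,0,0.015,0,0,0,0,-1,0,0.012,0,0,0,0,-1,0,0.008,0,0,0,0,-1,0,0.004,0,0,0,0,-1,0,0,0,0,0,0],
)

```text
clock: 12.32
tcp_pos: [0.5042, -0.0861, 0.0902]
orientation: [-0.001, 0.615, 0.789, -0.011]
wrist_force: [0.5, -0.6, 0.5]
finger_gap: 0.0004
```

Request:
carry_out(
  moves=[-1,0,0.005,0.003,0,0,0,-1,0,0.004,0,0,0,0,-1,0,0.003,0,0,0,0,-1,0,0.002,0,0,0,0,-1,0,0,0,0,0,0],
)

```text
clock: 12.95
tcp_pos: [0.5042, -0.0858, 0.0884]
orientation: [-0.009, 0.616, 0.787, -0.025]
wrist_force: [-2.0, -0.4, -0.9]
finger_gap: 0.0
```

Request:
carry_out(
  moves=[-1,0,0.006,0,1,-1,0,-1,0,0.01,0,0,0,0,-1,0,0.012,0,0,0,0,-1,0,0.012,0,0,0,0,-1,0,0,0,0,0,0],
)

```text
clock: 13.58
tcp_pos: [0.5032, -0.0859, 0.0898]
orientation: [-0.03, 0.617, 0.783, -0.075]
wrist_force: [1.4, -0.1, -0.7]
finger_gap: 0.0004
```

```bash
python3 - <<'E'
from h import *
s,im=shot('side','s2.png'); go(s,(.44,-.0985,.2),14); print(s['clock'],s['tcp_pos'],s['wrist_force'])
E
```

```text
shift [-0.0023 -0.0808 -0.0989]
turn [-8.94  2.61 -0.48] tool y at 13.3
13.575 [ 0.50324182 -0.08592161  0.08977936] [ 1.44351917 -0.14710046 -0.72688673]
```

The push stalled at TCP x ≈ 0.504. I'll back off, rise, clear the view and check.

Request:
carry_out(
  moves=[-1,0,-0.02,0,-5,1.3,0,-1,0,-0.02,0,-4,1.3,0,-1,0,-0.03,0,0,0,0,-1,0,-0.02,-0.05,0,0,0,-1,0,-0.02,-0.05,0,0,0],
)

```text
clock: 14.25
tcp_pos: [0.4024, -0.1117, 0.1957]
orientation: [0.008, 0.617, 0.787, 0.008]
wrist_force: [0.4, -1.6, 0.7]
finger_gap: -0.0002
```

Request:
carry_out(
  moves=[-1,0.05,-0.02,-0.03,0,0,0,-1,0.06,0,-0.03,0,0,0,-1,0.06,0,0,0,0,0,-1,0.06,0,0,0,0,0,-1,0.06,0,0,0,0,0],
)

```text
clock: 14.88
tcp_pos: [0.3248, 0.1668, 0.2654]
orientation: [0.022, 0.621, 0.784, 0.02]
wrist_force: [1.3, 0.3, -0.1]
finger_gap: 0.0002
```

```bash
python3 - <<'E'
from h import *
s,a=shot('top','t3.png'); print(s['clock'],s['tcp_pos'],s['orientation'])
print(proj('top',(.5913,-.0596,.107)))
t=cv2.convertScaleAbs(cv2.resize(a[180:280,250:390],(700,500),interpolation=2),alpha=1.3)
cv2.imwrite('pics/c6.png',t[...,::-1])
E
```

```text
14.875 [0.32476836 0.16682279 0.26539527] [0.0219266  0.6205563  0.78359472 0.02020936]
[315.00485202 217.15882898]
```

View pics/c6.png

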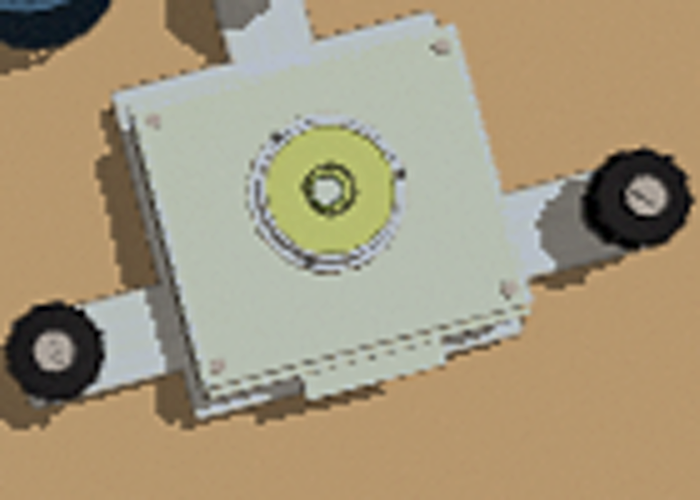

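The tray looks home and the bubble is inside the ring. One closer wrist view from above will confirm both.

```bash
python3 - <<'E'
from h import *
s=env.get_state(); go(s,(.65,-.045,.25),14)
E
```

```text
shift [-0.2914  0.2646  0.0323]
turn [ 3.36  0.24 -0.09] tool y at 13.9
```

Request:
carry_out(
  moves=[-1,-0.044,0.038,0,3.3,0,0,-1,-0.044,0.038,0,0,0,0,-1,-0.044,0.038,0,0,0,0,-1,-0.044,0.038,0,0,0,0,-1,-0.044,0.038,0,0,0,0],
)

```text
clock: 15.55
tcp_pos: [0.5726, 0.0167, 0.2772]
orientation: [0.008, 0.606, 0.795, 0.009]
wrist_force: [0.8, 0.0, 0.3]
finger_gap: 0.0005
```

Request:
carry_out(
  moves=[-1,-0.044,0.038,0,0,0,0,-1,-0.025,0.035,0,0,0,0,-1,0,0,0,0,0,0,-1,0,0,0,0,0,0,-1,0,0,0,0,0,0],
)

```text
clock: 16.18
tcp_pos: [0.6723, -0.0325, 0.2806]
orientation: [0.013, 0.606, 0.795, 0.014]
wrist_force: [-0.4, 0.5, -0.3]
finger_gap: -0.0
```

```bash
python3 - <<'E'
from h import *
s,im=shot('wrist','w7.png'); print(s['clock'],s['tcp_pos'],s['orientation'])
p=proj('wrist',(.5913,-.0596,.107),s); o0=np.array([.601,-.0572]); ex=np.array([np.cos(yaw),np.sin(yaw)])
f=proj('wrist',[*(o0-.075*ex),.093],s); print(p,f)
x,y=p.astype(int); fx,fy=np.clip(f.astype(int),[100,30],[460,390])
o=np.zeros((600,800,3),np.uint8); x0,y0=x-25,y-25; print('vial crop',x0,y0,'x8; front crop',fx-100,fy-25,'x4')
o[:400,:400]=cv2.resize(im[y0:y0+50,x0:x0+50],(400,400),interpolation=2); o[400:]=cv2.resize(im[fy-25:fy+25,fx-100:fx+100],(800,200),interpolation=2)
o[:300,400:]=cv2.resize(im,(400,300)); cv2.imwrite('pics/c7.png',o[...,::-1])
E
```

```text
16.175 [ 0.67230289 -0.03254913  0.28057365] [0.01306014 0.60615353 0.79512366 0.01362722]
[275.83130323  71.23227796] [277.74047853 -18.75522169]
vial crop 250 46 x8; front crop 177 5 x4
```

View pics/c7.png

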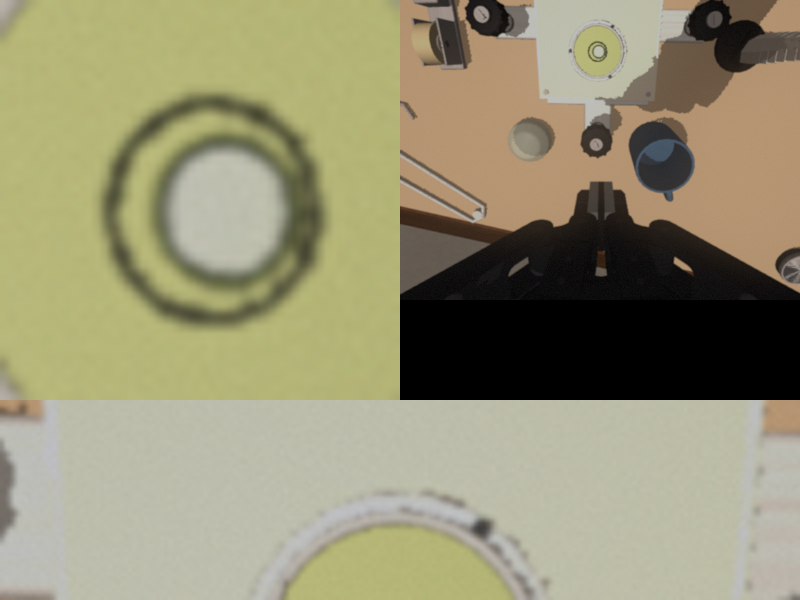

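The bubble sits about 1.5 mm from the ring centre, offset left only. For the tray, I'll check the lip edge numerically from the top images before and after the push.

```bash
python3 - <<'E'
from h import *
o0=np.array([.601,-.0572]); ex=np.array([np.cos(yaw),np.sin(yaw)])
for n,p,z in [('lip before',(200+428/3.333,130+453/3.333),.09),('lip after',(250+377/5,180+379/5),.09),('carcass front top edge',(250+368/5,180+345/5),.096),('vial',(250+328/5,180+190/5),.107)]:
    print(n,((ray('top',p,z)[:2]-o0)@ex*1000).round(1))
v=[r for r in [180]]
# brightness profile across the front along base x, beside the lip (y=+50 and -50 mm), before/after
for f in('top1.png','t3.png'):
    g=cv2.cvtColor(cv2.imread('pics/'+f),cv2.COLOR_BGR2GRAY); ey=np.array([-ex[1],ex[0]])
    for y in(.05,-.05):
        print(f,y,[int(cv2.getRectSubPix(g,(1,1),tuple(map(float,proj('top',[*(o0+x*ex+y*ey),.093]))))[0,0]) for x in np.arange(-.064,-.116,-.002)])
E
```

```text
lip before -112.5
lip after -91.1
carcass front top edge -76.7
vial -12.0
top1.png 0.05 [144, 143, 144, 144, 143, 145, 142, 89, 87, 137, 146, 143, 144, 143, 141, 104, 109, 137, 144, 101, 64, 71, 75, 73, 75, 89]
top1.png -0.05 [143, 142, 144, 143, 144, 145, 123, 92, 85, 86, 86, 86, 86, 86, 77, 82, 129, 127, 137, 97, 119, 119, 120, 120, 121, 120]
t3.png 0.05 [143, 143, 142, 144, 145, 143, 113, 144, 123, 94, 134, 138, 80, 64, 71, 72, 97, 121, 120, 120, 120, 120, 120, 119, 120, 119]
t3.png -0.05 [143, 144, 143, 144, 143, 143, 126, 139, 96, 78, 127, 122, 95, 118, 120, 120, 119, 120, 120, 120, 121, 119, 119, 119, 119, 119]
```

The lip edge suggests home to within a few mm, but the panel-edge profile could still leave about 5 mm. There is plenty of time, so I'll push once more and read the force during the push.

```bash
python3 - <<'E'
from h import *
s=env.get_state(); go(s,(.45,-.095,.24),14)
E
```

```text
shift [-0.0013 -0.2322  0.0321]
turn [2.16 0.23 1.37] tool y at 15.4
```

Request:
carry_out(
  moves=[-1,0,-0.05,0,2.2,0.2,1.4,-1,0,-0.06,0,0,0,0,-1,0,-0.06,0.01,0,0,0,-1,0,-0.05,0.01,0,0,0,-1,0,0,0,0,0,0],
)

```text
clock: 16.85
tcp_pos: [0.4496, -0.0837, 0.2597]
orientation: [0.002, 0.614, 0.789, 0.0]
wrist_force: [1.3, -0.2, 0.7]
finger_gap: -0.0
```

```bash
python3 - <<'E'
from h import *
s=env.get_state(); go(s,(.45,-.095,.08),14); print(s['tcp_pos'])
E
```

```text
shift [-0.0105 -0.0029  0.1797]
turn [0.17 0.16 0.24] tool y at 14.2
[ 0.44957292 -0.08373112  0.25965947]
```

Request:
carry_out(
  moves=[-1,-0.01,0,0.02,0,0,0,-1,0,0,0.055,0,0,0,-1,0,0,0.055,0,0,0,-1,0,0,0.048,0,0,0,-1,0,0,0,0,0,0],
)

```text
clock: 17.48
tcp_pos: [0.4602, -0.0936, 0.0846]
orientation: [0.011, 0.613, 0.79, 0.004]
wrist_force: [-0.0, -0.0, 0.4]
finger_gap: -0.0004
```

Request:
carry_out(
  moves=[-1,0,0.02,0,0,0,0,-1,0,0.015,0,0,0,0,-1,0,0.005,0,0,0,0,-1,0,0,0,0,0,0,-1,0,0,0,0,0,0],
)

```text
clock: 18.1
tcp_pos: [0.5036, -0.0835, 0.0924]
orientation: [0.015, 0.612, 0.791, 0.005]
wrist_force: [0.0, -0.4, -0.6]
finger_gap: -0.0
```

```bash
python3 - <<'E'
from h import *
s=env.get_state(); go(s,(.5032,-.0859,.08),14); print(s['tcp_pos'],s['wrist_force'],s['joint_pos'].round(2))
E
```

```text
shift [-0.002  -0.0013  0.0125]
turn [1.49 1.03 0.55] tool y at 14.6
[ 0.50358973 -0.08347112  0.09244593] [ 0.00659473 -0.3968832  -0.60553941] [-0.32  0.26 -0.41  0.87 -0.   -0.58]
```

Request:
carry_out(
  moves=[-1,0,-0.004,0.01,1.5,1,0.5,-1,0,0,0,0,0,0,-1,0,0.006,0,0,0,0,-1,0,0.006,0,0,0,0,-1,0,0.006,0,0,0,0],
)

```text
clock: 18.73
tcp_pos: [0.504, -0.0834, 0.0811]
orientation: [-0.009, 0.617, 0.786, -0.012]
wrist_force: [-19.3, -7.7, 13.8]
finger_gap: 0.0
```

Request:
carry_out(
  moves=[-1,0,0.008,0,0,0,0,-1,0,0.008,0,0,0,0,-1,0,0.008,0,0,0,0,-1,0,0.01,0,0,0,0,-1,0,0.01,0,0,0,0],
)

```text
clock: 19.35
tcp_pos: [0.5031, -0.0826, 0.0794]
orientation: [-0.034, 0.621, 0.781, -0.051]
wrist_force: [-31.0, -10.5, 28.8]
finger_gap: 0.0001
```

It's a hard stop: about 32 N horizontally (0.5 N moves the tray), at the same position as before, so the tray is home. I'll retreat and recheck numerically that nothing shifted.

Request:
carry_out(
  moves=[-1,0,-0.02,0,-3,1,0,-1,0,-0.02,0,-3,1,0,-1,0,-0.03,0,0,0,0,-1,0,-0.02,-0.05,0,0,0,-1,0,-0.02,-0.05,0,0,0],
)

```text
clock: 19.98
tcp_pos: [0.394, -0.1093, 0.1834]
orientation: [-0.019, 0.623, 0.782, 0.001]
wrist_force: [0.2, -1.1, -0.2]
finger_gap: -0.0001
```

Request:
carry_out(
  moves=[-1,0.05,-0.02,-0.03,0,0,0,-1,0.06,0,-0.03,0,0,0,-1,0.06,0,0,0,0,0,-1,0.06,0,0,0,0,0,-1,0.06,0,0,0,0,0],
)

```text
clock: 20.6
tcp_pos: [0.3168, 0.1672, 0.2584]
orientation: [-0.011, 0.628, 0.778, 0.007]
wrist_force: [1.2, -0.2, 1.0]
finger_gap: 0.0002
```

Request:
carry_out(
  moves=[-1,0,0,0,0,0,0,-1,0,0,0,0,0,0,-1,0,0,0,0,0,0,-1,0,0,0,0,0,0,-1,0,0,0,0,0,0],
)

```text
clock: 21.22
tcp_pos: [0.3171, 0.1685, 0.259]
orientation: [-0.01, 0.627, 0.779, 0.008]
wrist_force: [0.1, 1.3, 0.1]
finger_gap: -0.0002
```

```bash
python3 - <<'E'
from h import *
s,a=shot('top','t4.png'); print(s['clock'],s['tcp_pos'],s['wrist_force'])
p=cv2.cvtColor(cv2.imread('pics/t3.png'),6).astype(np.float32); q=cv2.cvtColor(cv2.imread('pics/t4.png'),6).astype(np.float32); o=cv2.cvtColor(cv2.imread('pics/top1.png'),6).astype(np.float32)
for n,(x0,y0,x1,y1) in dict(unit=(250,160,390,275),vial=(300,204,332,232),tray=(290,240,358,270)).items():
    A,B=p[y0:y1,x0:x1],q[y0:y1,x0:x1]; print(n,'shift px',np.round(cv2.phaseCorrelate(A,B)[0],2),'mean diff',abs(A-B).mean().round(2))
for n,(x0,y0,x1,y1) in dict(mug=(232,135,278,192),disp=(390,180,430,230),pw=(325,135,360,170)).items():
    print(n,'vs start',np.round(cv2.phaseCorrelate(o[y0:y1,x0:x1],q[y0:y1,x0:x1])[0],2))
x=(205,230,245,270); print('shoehorn',np.round(cv2.phaseCorrelate(o[230:270,205:245],q[230:270,205:245])[0],2))
# bubble / ring in the top view: pale blob and dark ring inside the vial
c=cv2.resize(cv2.imread('pics/t4.png')[206:230,303:327],None,fx=8,fy=8,interpolation=2); h=cv2.cvtColor(c,cv2.COLOR_BGR2HSV)
m=((h[...,1]<90)&(h[...,2]>100)).astype(np.uint8); k,l,st,ce=cv2.connectedComponentsWithStats(m); print([(t[4],np.round(cc/8+[303,206],1)) for t,cc in zip(st[1:],ce[1:]) if t[4]>100])
E
```

```text
21.225 [0.31706774 0.1685283  0.25898899] [0.12773946 1.27893538 0.12938099]
unit shift px [-0.01  0.02] mean diff 1.05
vial shift px [-0.03  0.04] mean diff 0.75
tray shift px [0.04 0.05] mean diff 2.55
mug vs start [ 0. -0.]
disp vs start [-0.02  0.03]
pw vs start [0.02 0.01]
shoehorn [ 0.04 -0.03]
[(np.int32(3141), array([305.4, 215.7])), (np.int32(832), array([325.1, 207.5])), (np.int32(1529), array([315.3, 218.2])), (np.int32(912), array([325. , 228.3])), (np.int32(575), array([304.2, 228.3]))]
```

Nothing has changed since the last bubble measurement, and the neighbouring objects are where they started. I'm handing in.

```bash
python3 -c "
from workcell import env; print(env.hand_in())"
```

```text
the job is handed in; nothing more can be done
None
```

I levelled the unit by turning only the back foot screw, about 143° anticlockwise (some 23° of it lost to play), then pushed the tray home. I handed in at about 21 s; no verdict was reported.

- **Bubble:** The last close wrist view put it about 1.5 mm from the ring centre, against the 2.5 mm limit. The offset is all to the left, with the fore-and-aft error about zero. I left it there rather than turn a front screw. The top view afterwards showed no change in the unit or vial.
- **Tray:** It met a hard stop at about 32 N, at the same place on both pushes. The lip lies about 14 mm in front of the carcass edge, against 15 mm expected when home. One brightness profile of the panel edge was ambiguous and could have meant about 5 mm out. That is why I pushed a second time; the tray did not move, so I take it as home.
- **Other objects:** The mug, dispenser, paperweight and shoe horn moved less than 0.05 px (about 0.1 mm) in the top view compared with the start. The arm ended well clear of everything.
- **Hiccups:** The first grip on the screw was about 5 mm off centre and too high, so I released it and regripped.

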